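# Home a fraction collector's turntable

### The arm

A 6-joint arm with a two-finger parallel gripper is mounted at the origin on the work surface. World frame = base frame: x ahead of the robot, y to its left, z up, the work surface at z = 0. Lengths are in mm, angles in rad, forces in N, time in s.
With the tool pointing down it reaches from about 300 to 850 mm from the base axis. Payload 4.2 kg.
Tool frame: the origin (TCP) lies between the finger pads; the fingertips stand 17 mm ahead of it and the grasp point (between the pads) lies 2 mm behind it (bot.tip_extent is the distance from the TCP to the fingertips, in mm); y points along the fingers, z is the direction in which the jaws open and shut, and the axes are right-handed (so a half turn about y gives the same grasp; the last joint's range is limited). The gripper opens to 91 mm and grips with 3 to 60 N. Pads are 32 mm wide; open, the fingers measure 118 mm over their backs; the gripper's body (76 mm by 178 mm) begins 60 mm behind the grasp point.
Start: joints at [-1.142, 0.32, 1.565, -0, 1.257, -0.02], TCP at [249.488, -518.07, 230.976] pointing down, gripper open.
Joint ranges: [-3.11, 3.11], [-0.84, 2.01], [0.21, 2.61], [-1.34, 4.49], [0.05, 2.63], [-2.56, 2.56]. Speed limits (rad/s): [2.57, 2.57, 3.14, 3.14, 3.14, 3.14].

### API

Orientations are given as a rotation vector (axis times angle).
In Python, from cell import bot gives the robot as it stands. Calls block until the motion is done:
- bot.goto(position, orientation): joint-space move of the TCP to a pose.
- bot.line_to(position, max_speed=150, attitude=None, stop_force=None): straight line of the TCP; attitude=None keeps the orientation; max_speed is the mean speed in mm/s. With stop_force (N) it stops when the force on the tool has changed by that much, and returns True; else False.
- bot.move_joints(angles): joint-space move.
- bot.command_gripper(opening): finger opening in mm; the grip force is fixed at half the most; returns when the fingers have stopped.
- bot.dwell(seconds).
- bot.inverse_kinematics(position, orientation): joint angles nearest the present ones, or None.
- bot.snapshot(name): name is "scene" or "top" or "wrist"; returns a dict with "pixels" (480x640x3 uint8, red, green, blue), "K" (3x3 intrinsics, pixels), "R" (3x3) and "t" (3): a world point X has camera coordinates R X + t. Camera axes: x right, y down, z forward; pixel columns grow to the right and rows downward; lengths in mm; the calibration is good to about 2 mm. A picture is of the moment at which its call begins. There is no depth.
A pose or a line that the arm cannot do raises bot.IKError and nothing moves.
- bot.job_done(): hands the job in, once; it reports no verdict.
Trained networks look in the newest picture that a camera, given by its name, has taken for a name from the list of things; names that differ only in an ending like _2 or _b are one class to them, and where a whole thing is asked for, a point or a joint stands for the part that bears it (a point fixed in the world has none). Each returns a list of dicts, best first, with "confidence" (0 to 1); they miss things now and then, are a little off and sometimes report something else, mostly with a low value. They report only what shows in the picture. A call takes as long as a camera call.
- bot.recognise(camera, name): "position" ([column, row] as shares, 0 to 1, of the picture: columns of its width, rows of its height, amid what is visible of it).
- bot.masks_of(camera, name): "pixels" (480x640 bool, what is visible of it) and "position" ([column, row] as shares, 0 to 1, of the picture: columns of its width, rows of its height, amid what is visible of it).
Readings, each from a call of its own:
- bot.get_t(): time.
- bot.get_qpos(): joint angles.
- bot.get_qvel(): joint speeds.
- bot.get_joint_efforts(): joint torques, N m.
- bot.get_position(): TCP position.
- bot.get_tcp_rot(): TCP orientation.
- bot.get_contact_force(): force on the tool from outside, world axes, zero at the start.
- bot.get_wrist_torque(): the same for the moment, N m.
- bot.get_gripper_width(): finger opening in mm.
Only numpy, scipy, OpenCV 4.12 (cv2) and the standard library are available. Lean on these libraries where they do the work, as an engineer would, in place of code of your own. Each camera call takes 0.05 s, during which the arm holds its last target.

### The job

Swing the fraction collector's drip arm up out of the vials until it stands nearly upright and leave it there, then turn the turntable until its red mark points straight out at the yellow index pointer. Turn it by gently pushing against its glass vials, never squeezing them, and leave the bottle, jar and beaker standing undisturbed where they are.

Things in the scene. Friction and masses are not known exactly. Their poses are not given: they have to be found in the camera images.
- collector: Fixed round grey base of the fraction collector, 250 mm in diameter and 30 mm high; origin at the bench under the turntable's axis. Its own x axis points from there to the drip arm's column.
- centre (a point): Centre of the white turntable, a disc 190 mm in diameter, at its upper face 46 mm above the bench. It turns either way about the vertical axis, without an end stop within a whole turn, and stays where it is left (friction about 0.12 N m: 1.6 N at a vial). In its middle a flat steel hub, radius 28 mm, 8 mm high.
- vial_opposite (a point): Centre, half-way up, of the vial opposite the red mark. Five equal upright vials, amber with white caps, are fixed in the disc at radius 75 mm, at 60, 120, 180, 240 and 300 degrees from the mark; the place at the mark is empty. Each is 20 mm in diameter and stands 50 mm above the disc (top 96 mm above the bench). Pushing one sideways turns the disc.
- mark (a point): Outer end of the red stripe on the turntable's upper face, 90 mm from its axis; it turns with the disc. The stripe is 7 mm wide, runs radially and widens to 16 mm over its outer 18 mm.
- index (a point): Fixed point to which the mark must be brought: 90 mm from the turntable's axis, at the height of the disc's upper face, just inside the tip of the yellow index pointer. The pointer sits on a black block 20 mm wide, 97 to 127 mm from the axis, top 54 mm above the bench; its place round the base differs from start to start.
- drip_hinge (a point): Fixed hinge of the drip arm, 135 mm above the bench and 135 mm from the turntable's axis, on a grey column 20 mm by 22 mm at the base's rim. The hinge axis is level, at right angles to the line from here to the turntable's axis. When down the arm, an aluminium bar 14 mm wide, 12 mm thick and 113 mm long, runs level from here to the turntable's middle.
- drip_knob (a point): Centre of the blue crosswise knob near the drip arm's free end, 104 mm from the hinge: a cylinder 18 mm in diameter, 22 mm long, parallel to the hinge axis; pinch it from above across its 22 mm or hook it from below. 60 mm from the hinge a steel drip tube, 8 mm in diameter, sticks out of the bar, down to 57 mm below its middle, between the vials, which cannot pass it.
- drip_arm (a joint): Angle of the drip arm: 0 rad when down and level, growing as its free end swings up and away from the turntable, to a stop at 1.45 rad. The hinge is stiff enough to stay at any angle; about 2.5 N at the knob lifts it. Nearly upright means beyond 1.1 rad.
- reagent_mid (a point): Half-way up the amber reagent bottle with the blue cap, 60 mm in diameter and 175 mm tall, standing loose on the bench by the collector.
- jar_mid (a point): Half-way up the glass jar with the white cap, 60 mm in diameter and 75 mm tall, standing loose on the bench by the collector.
- beaker_mid (a point): Half-way up the clear beaker, 60 mm in diameter and 75 mm tall, standing loose on the bench by the collector.

How it is judged (in metres and radians):
On the way, in this order (a step that is already met when the one before it is completed fails the run):
1. the drip arm stands nearly upright (beyond 1.05 rad) (value of joint drip_arm above 1.05 rad), for 0.2 s.
2. the red mark is at the index (horizontal distance between mark and index below 0.008 m), for 0.2 s.
At the end, for the whole second after the job is handed in: The drip arm is still up, beyond 1.05 rad, and the outer end of the red mark is within 8 mm (about 5 degrees) of the index point; the reagent bottle, jar and beaker stand within 25 mm of where they began (value of joint drip_arm above 1.05 rad and horizontal distance between mark and index below 0.008 m and distance of each of reagent_mid, jar_mid, beaker_mid from where it was at the start of the episode below 0.025 m); the robot touches nothing.
It fails at once if a vial or the turntable pressed or squeezed with more than 25 N (contact force between the fingers and turntable above 25 N).
It fails at once if the reagent bottle moved more than 25 mm (distance of reagent_mid from where it was at the start of the episode above 0.025 m).
It fails at once if the jar moved more than 25 mm (distance of jar_mid from where it was at the start of the episode above 0.025 m).
It fails at once if the beaker moved more than 25 mm (distance of beaker_mid from where it was at the start of the episode above 0.025 m).
It also fails if it takes over 64 s, if anything falls off the work surface, if the arm or the gripper's body presses on something with over 40 N, if the wrist force passes 120 N, or if a joint passes its speed limit or range.

## Working session

There is one attempt and no reset: what is moved stays moved. The work goes in short steps, each a Python script; the robot and the scene stay as the last script left them, time stands still between calls to the robot, and variables do not carry over. Pictures are saved under pics/ and viewed, and the job is handed in when it is done.

```bash
ls; mkdir -p pics
python3 - <<'E'
from cell import bot
import cv2, numpy as np
for n in ["scene","top","wrist"]:
    s=bot.snapshot(n)
    cv2.imwrite(f"pics/{n}0.png",s["pixels"][:,:,::-1])
    np.savez(f"{n}0.npz",K=s["K"],R=s["R"],t=s["t"])
    print(n, (-s["R"].T@s["t"]).round())
    for o in ["collector","centre","vial_opposite","mark","index","drip_hinge","drip_knob","reagent_mid","jar_mid","beaker_mid"]:
        try:
            r=bot.recognise(n,o); print(o,[(np.round(np.array(q["position"])*[640,480]),round(q["confidence"],2)) for q in r[:3]])
        except Exception as e: print(o,repr(e))
print(bot.get_t(), bot.get_tcp_rot())
E
```

```text
pics
scene [1076. -262.  775.]
collector [(array([284., 306.]), 0.83)]
centre [(array([273., 287.]), 0.89)]
vial_opposite [(array([273., 285.]), 0.91)]
mark [(array([273., 288.]), 0.59)]
index [(array([310., 283.]), 0.66), (array([230., 245.]), 0.5)]
drip_hinge [(array([289., 307.]), 0.82)]
drip_knob [(array([307., 286.]), 0.73)]
reagent_mid [(array([161., 331.]), 0.96)]
jar_mid [(array([389., 253.]), 0.64), (array([311., 286.]), 0.43)]
beaker_mid [(array([218., 211.]), 0.68)]
top [ 465.   58. 1004.]
collector [(array([343., 230.]), 0.71)]
centre [(array([342., 239.]), 0.61)]
vial_opposite [(array([343., 235.]), 0.79)]
mark [(array([343., 238.]), 0.64)]
index []
drip_hinge [(array([345., 232.]), 0.63)]
drip_knob []
reagent_mid [(array([449., 232.]), 0.65)]
jar_mid [(array([344., 233.]), 0.73), (array([250., 213.]), 0.7)]
beaker_mid [(array([348., 331.]), 0.8), (array([451., 230.]), 0.55)]
wrist [ 314. -486.  384.]
collector []
centre []
vial_opposite []
mark []
index []
drip_hinge []
drip_knob []
reagent_mid []
jar_mid []
beaker_mid []
1.65 [-0.45013497  1.97242958 -1.97255659]
```

View pics/scene0.png

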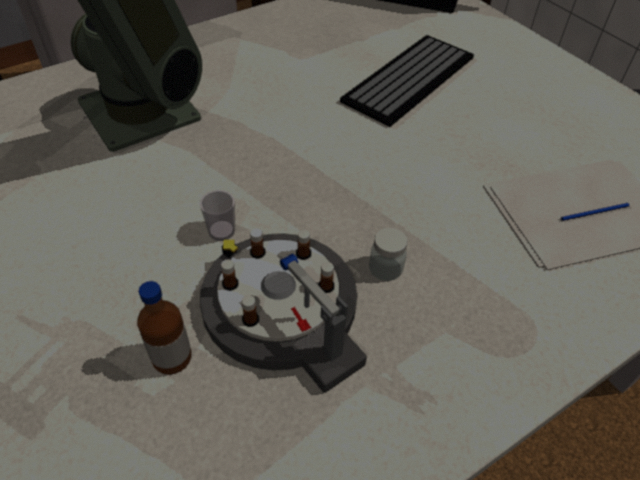

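View pics/top0.png

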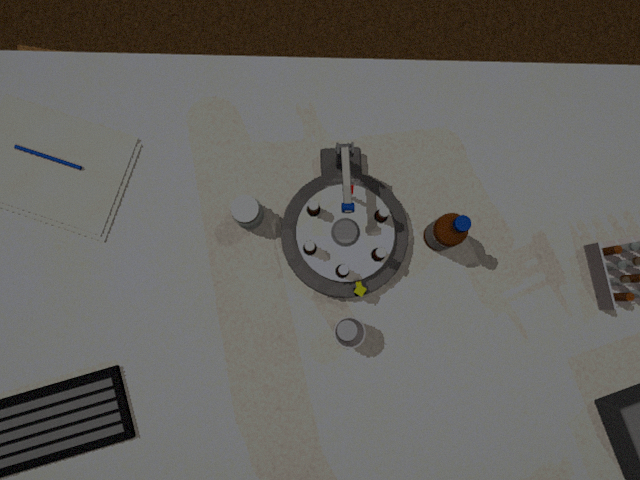

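Run:
```python
import cv2
a=cv2.imread('pics/top0.png')[150:350,220:480]; cv2.imwrite('pics/top0c.png',cv2.resize(a,None,fx=3,fy=3,interpolation=cv2.INTER_CUBIC))
a=cv2.imread('pics/scene0.png')[180:390,130:430]; cv2.imwrite('pics/scene0c.png',cv2.resize(a,None,fx=2.6,fy=2.6,interpolation=cv2.INTER_CUBIC))
```

```text
(no output)
```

View pics/top0c.png

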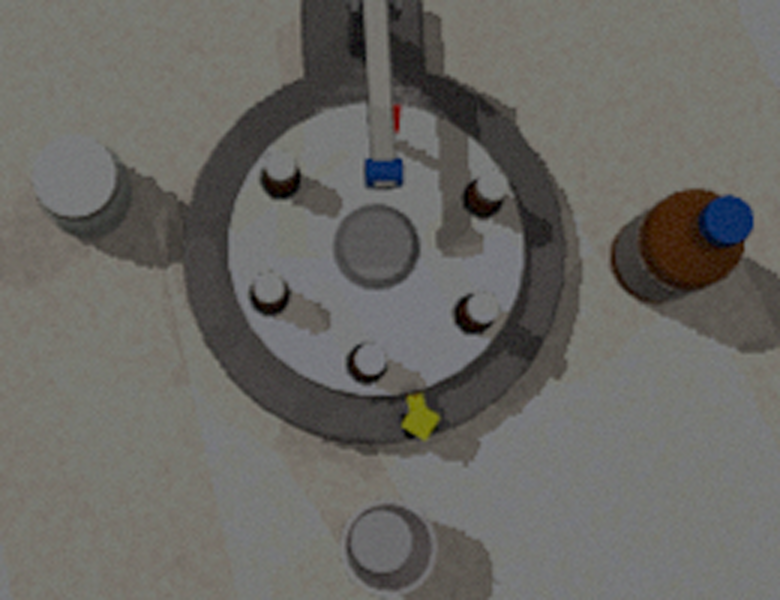

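View pics/scene0c.png

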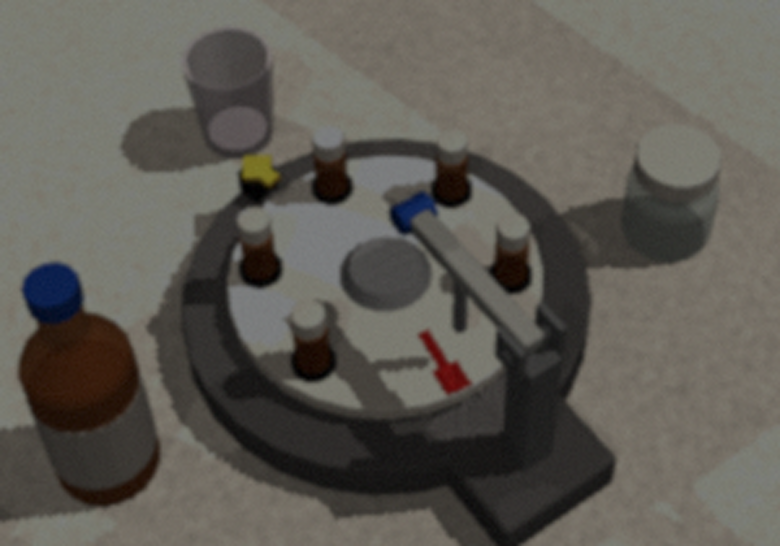

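The top view shows the hub at about (345,232), the pointer at about (360,288), the drip arm pointing to image-top, and the red mark just beside the bar at about (351,188). Next I'll fit the geometry.

```bash
cat > h.py <<'E'
import numpy as np, cv2
from scipy.spatial.transform import Rotation as Rot
def cam(n):
    d=np.load(f"{n}0.npz"); return d["K"],d["R"],d["t"]
def ray(n,px,z,C=None):
    K,R,t=C or cam(n)
    d=R.T@np.linalg.solve(K,[px[0],px[1],1]); c=-R.T@t
    return (c+d*(z-c[2])/d[2])
def proj(n,X,C=None):
    K,R,t=C or cam(n)
    p=K@(R@np.asarray(X,float)+t); return p[:2]/p[2]
E
python3 - <<'E'
from h import *
f=lambda x,y:(220+x/3,150+y/3)
g=lambda x,y:(130+x/2.6,180+y/2.6)
T={"hub":(f(376,245),54),"disc":(f(376,249),46),"knob":(f(384,172),139),"index tip":(f(417,394),50),"block":(f(421,418),54),"mark":(f(397,104),46),"barnear":(f(375,5),141),
"bottlecap":(f(726,220),175),"jarcap":(f(77,178),75),"beakertop":(f(390,546),75),"beakerbot":(f(378,541),3)}
for i,p in enumerate([(283,170),(492,188),(482,305),(371,357),(273,285)]): T[f"vial{i}"]=(f(*p),96)
for k,(p,z) in T.items(): print("top",k,ray("top",p,z).round(1))
S={"hub":(g(387,267),54),"knob":(g(413,212),137),"indextip":(g(277,176),50),"mark":(g(456,389),46),"stripein":(g(426,332),46),"jar":(g(678,158),75),"beaker":(g(228,55),75),"bottle":(g(51,280),175)}
for i,p in enumerate([(328,138),(451,147),(513,228),(310,312),(254,217)]): S[f"vial{i}"]=(g(*p),96)
for k,(p,z) in S.items(): print("scene",k,ray("scene",p,z).round(1))
E
```

```text
top hub [598.5  -2.5  54. ]
top disc [597.1  -3.   46. ]
top knob [629.3  -1.2 139. ]
top index tip [505.1 -29.6  50. ]
top block [490.  -31.9  54. ]
top mark [691.6 -15.5  46. ]
top barnear [728.    5.3 141. ]
top bottlecap [ 599.2 -188.8  175. ]
top jarcap [633.9 184.8  75. ]
top beakertop [412.  -11.7  75. ]
top beakerbot [411.   -9.3   3. ]
top vial0 [637.5  57.2  96. ]
top vial1 [628.9 -69.9  96. ]
top vial2 [557.4 -64.1  96. ]
top vial3 [524.8   2.4  96. ]
top vial4 [567.1  62.   96. ]
scene hub [603.6  -2.8  54. ]
scene knob [633.6  -1.6 137. ]
scene indextip [502.8 -23.1  50. ]
scene mark [693.  -11.1  46. ]
scene stripein [651.   -4.9  46. ]
scene jar [641.6 184.2  75. ]
scene beaker [414.4  -9.4  75. ]
scene bottle [ 601.6 -189.3  175. ]
scene vial0 [529.1   1.9  96. ]
scene vial1 [574.7  60.6  96. ]
scene vial2 [645.9  57.5  96. ]
scene vial3 [634.9 -69.2  96. ]
scene vial4 [559.4 -64.   96. ]
```

```bash
cat >> h.py <<'E'
def ori(zx,zy):
    z=np.array([zx,zy,0.]);z/=np.linalg.norm(z); y=np.array([0,0,-1.]); x=np.cross(y,z)
    return Rot.from_matrix(np.c_[x,y,z]).as_rotvec()
C=np.array([601.,-3.]); A=np.deg2rad(3.7)
E1=np.array([np.cos(A),np.sin(A)])
H=C+135*E1
def knob(q,dz=0):
    p=H-104*np.cos(q)*E1
    return [p[0],p[1],133+104*np.sin(q)+dz]
def ring(a,z,r=75):
    a=np.deg2rad(a); return [C[0]+r*np.cos(a),C[1]+r*np.sin(a),z]
E
python3 - <<'E'
from h import *
from cell import bot
print(Rot.from_rotvec(bot.get_tcp_rot()).as_matrix().round(2))
for s in (1,-1):
    o=ori(-s*np.sin(A),s*np.cos(A))
    for q,dz in [(0,130),(0,0),(.7,0),(1.3,0),(1.3,90)]: 
        r=bot.inverse_kinematics(knob(q,dz),o); print("k",s,q,None if r is None else np.round(r,2))
    o=ori(s,0)
    for a,z in [(265,200),(265,77),(220,77),(180,77),(140,77),(94,77)]:
        r=bot.inverse_kinematics(ring(a,z),o); print("r",s,a,None if r is None else np.round(r,2))
print(knob(0),bot.get_t())
E
```

```text
[[-0.9   0.    0.43]
 [-0.43 -0.   -0.9 ]
 [-0.   -1.    0.  ]]
k 1 0 [-0.02  0.39  1.37  0.    1.38 -1.66]
k 1 0 [-0.02  0.48  1.57  0.    1.09 -1.66]
k 1 0.7 [-0.02  0.47  1.41  0.    1.26 -1.65]
k 1 1.3 [-0.01  0.53  1.21  0.    1.4  -1.65]
k 1 1.3 [-0.01  0.51  1.03  0.    1.6  -1.65]
r 1 265 [-0.15  0.38  1.56  0.    1.21 -0.15]
r 1 265 [-0.15  0.49  1.71  0.    0.94 -0.15]
r 1 220 [-0.12  0.42  1.84  0.    0.88 -0.12]
r 1 180 [-0.03  0.39  1.89  0.    0.86 -0.03]
r 1 140 [0.06 0.42 1.84 0.   0.88 0.06]
r 1 94 [0.1  0.49 1.71 0.   0.94 0.1 ]
k -1 0 [-0.02  0.39  1.37  0.    1.38  1.49]
k -1 0 [-0.02  0.48  1.57 -0.    1.09  1.49]
k -1 0.7 [-0.02  0.47  1.41  0.    1.26  1.49]
k -1 1.3 [-0.01  0.53  1.21  0.    1.4   1.5 ]
k -1 1.3 [-0.01  0.51  1.03  0.    1.6   1.5 ]
r -1 265 None
r -1 265 None
r -1 220 None
r -1 180 None
r -1 140 None
r -1 94 None
[np.float64(631.9353841664375), np.float64(-0.999498444158303), np.float64(133.0)] 1.65
```

Run:
```python
from h import *
from cell import bot
o=ori(-np.sin(A),np.cos(A))
p=bot.get_position()
bot.line_to([p[0],p[1],300],max_speed=200)
bot.goto(knob(0,130),o)
print(bot.get_t())
s=bot.snapshot("wrist"); cv2.imwrite("pics/w1.png",s["pixels"][:,:,::-1])
print("expected knob px",proj("",knob(0,2),(s["K"],s["R"],s["t"])))
print(bot.recognise("wrist","drip_knob")[:2])
```

```text
4.4417
expected knob px [324.12937386 242.81671148]
[{'position': [0.5108, 0.5638], 'confidence': 0.96}]
```

View pics/w1.png

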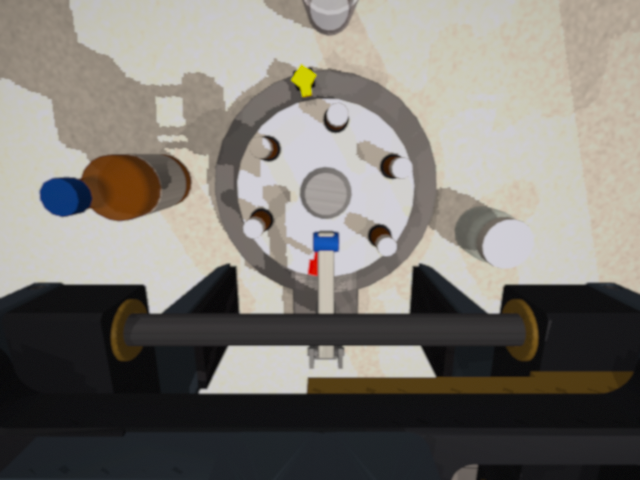

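The wrist view shows the knob at (326,242), where I predicted (324,243), and the bar centred at column 326. That is good enough to grasp and swing.

Run:
```python
from h import *
from cell import bot
f=lambda: np.round(bot.get_contact_force(),1)
o=ori(-np.sin(A),np.cos(A))
print(bot.line_to(knob(0),max_speed=120,stop_force=10), bot.get_position().__repr__())
bot.command_gripper(0); print("w",bot.get_gripper_width(),f())
for q in np.linspace(0,1.3,9)[1:]:
    bot.line_to(knob(q),max_speed=60); print(round(q,2),f(),round(bot.get_gripper_width(),1))
print(bot.get_t())
```

```text
False array([632.51971313,  -1.02933853, 133.89927154])
w 21.968170798059692 [-0.4  1.5  0.3]
0.16 [-0.1  1.8 -0.4] 21.8
0.32 [-1.1  2.7  0.2] 21.9
0.49 [-1.9  4.7 -0.1] 21.5
0.65 [-2.6  4.8  0.8] 21.5
0.81 [-1.8  4.8 -0.6] 21.4
0.98 [-1.9  4.1 -0.1] 21.8
1.14 [-1.2  4.5  0.4] 21.7
1.3 [-2.   5.5  0.6] 21.5
10.3
```

Run:
```python
from h import *
from cell import bot
bot.command_gripper(91)
bot.line_to(knob(1.3,80),max_speed=150)
o=ori(1,0)
bot.goto(ring(180,300),o)
bot.command_gripper(0)
print(bot.get_t(),bot.get_gripper_width())
for n in ["scene","top","wrist"]:
    s=bot.snapshot(n); cv2.imwrite(f"pics/{n}2.png",s["pixels"][:,:,::-1])
```

```text
14.9167 0.40914079542172027
```

View pics/scene2.png

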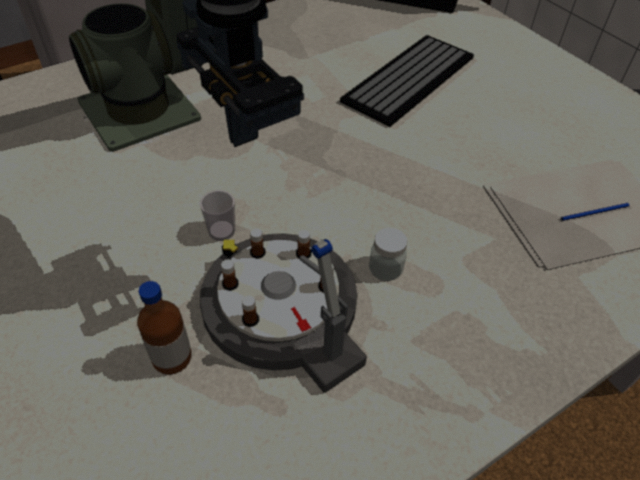

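View pics/top2.png

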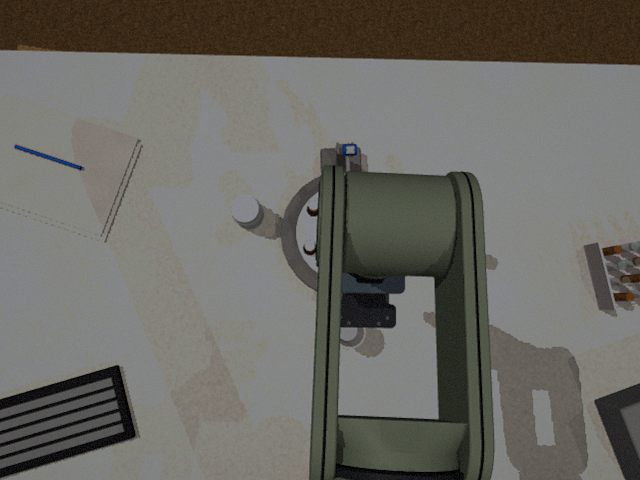

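View pics/wrist2.png

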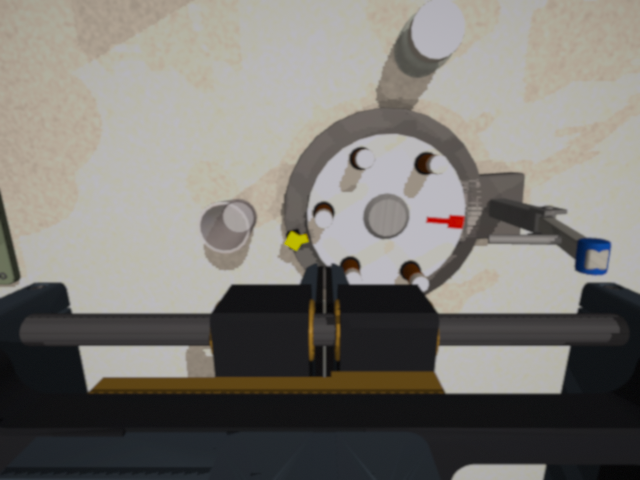

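```bash
cat >> h.py <<'E'
def measure(bot,name):
    s=bot.snapshot("wrist"); im=s["pixels"]; cv2.imwrite(name,im[:,:,::-1]); cm=(s["K"],s["R"],s["t"])
    return im,cm
def ang(p): 
    d=np.asarray(p)[:2]-C; return np.rad2deg(np.arctan2(d[1],d[0])), np.hypot(*d)
E
python3 - <<'E'
from h import *
from cell import bot
im,cm=measure(bot,"pics/w3.png")
for n,p,z in [("hub",(387,216),54),("mark",(463,222),46),("stripein",(427,220),46),("indextip",(309,238),50),("block",(296,240),54),("vopp",(323,217),96)]:
    X=ray("",p,z,cm); print(n,X.round(1),np.round(ang(X),1))
for q in (1.0,1.1,1.2,1.3,1.4):
    k=knob(q,2); print(q,proj("scene",k).round(),proj("",k,cm).round())
cv2.imwrite("pics/w3c.png",cv2.resize(im[100:300,270:530,::-1],None,fx=3,fy=3,interpolation=cv2.INTER_CUBIC))
E
```

```text
hub [599.8   0.   54. ] [112.1   3.3]
mark [692.8  -8.6  46. ] [-3.5 92. ]
stripein [649.4  -6.2  46. ] [-3.8 48.5]
indextip [507.9 -27.5  50. ] [-165.2   96.3]
block [492.5 -29.   54. ] [-166.5  111.5]
vopp [524.9   6.2  96. ] [173.1  76.6]
1.0 [309. 242.] [544. 255.]
1.1 [314. 244.] [562. 256.]
1.2 [318. 246.] [581. 257.]
1.3 [323. 249.] [599. 258.]
1.4 [329. 253.] [618. 258.]
```

View pics/w3c.png

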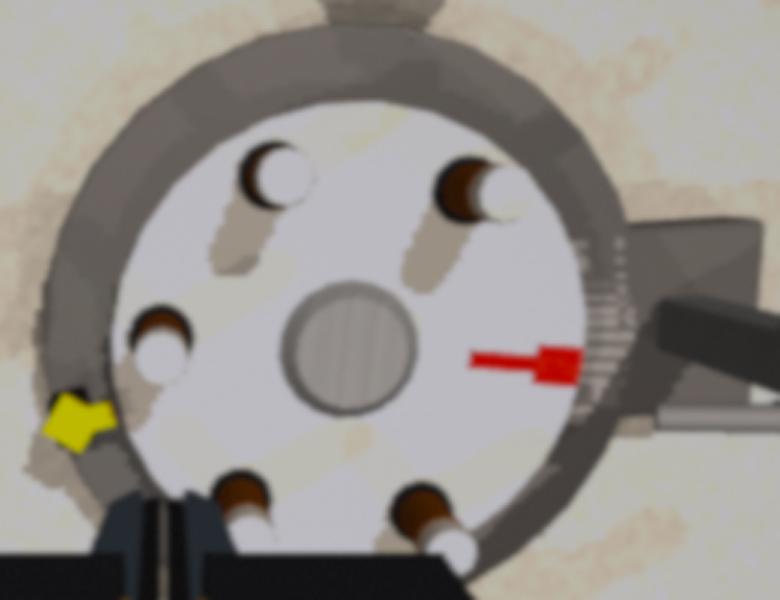

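Run:
```python
from h import *
from cell import bot
f=lambda: np.round(bot.get_contact_force(),1)
o=ori(1,0)
bot.goto(ring(265,180),o)
hit=bot.line_to(ring(265,77),max_speed=100,stop_force=6); print("hit",hit,f())
if not hit:
    for a in np.arange(255,103,-10):
        h=bot.line_to(ring(a,77),max_speed=60,stop_force=12)
        print(a,h,f(),end=" ")
        if h: break
    print(bot.get_t())
```

```text
hit False [-1.1 -0.1 -0.3]
255 False [-0.8  0.3  0.4] 245 False [1.8 0.1 0.5] 235 False [ 1.9 -0.1  0.1] 225 False [ 0.2  0.2 -0.2] 215 False [-0.5  0.5  0.4] 205 False [-0.1 -0.4 -0. ] 195 False [-0.2 -0.1  0.5] 185 False [-0.5  0.2 -0.5] 175 False [-0.2  0.2 -0. ] 165 False [-1.   0.2  0.1] 155 False [-0.1  0.6  0.5] 145 False [-0.6  0.8 -0.6] 135 False [-0.7  0.5  1.2] 125 False [-0.1 -0.3 -0.1] 115 False [-1.3 -0.7  0.2] 105 False [ 0.4  0.1 -0.1] 22.8417
```

Run:
```python
from h import *
from cell import bot
s=bot.snapshot("scene"); cv2.imwrite("pics/s4.png",s["pixels"][150:400,100:460,::-1].repeat(2,0).repeat(2,1))
im,cm=measure(bot,"pics/w4.png")
np.savez("w4.npz",K=cm[0],R=cm[1],t=cm[2])
```

```text
(no output)
```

View pics/s4.png

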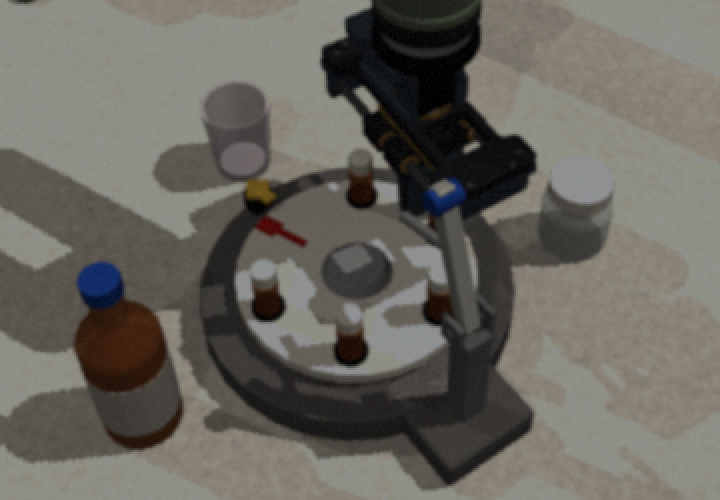

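View pics/w4.png

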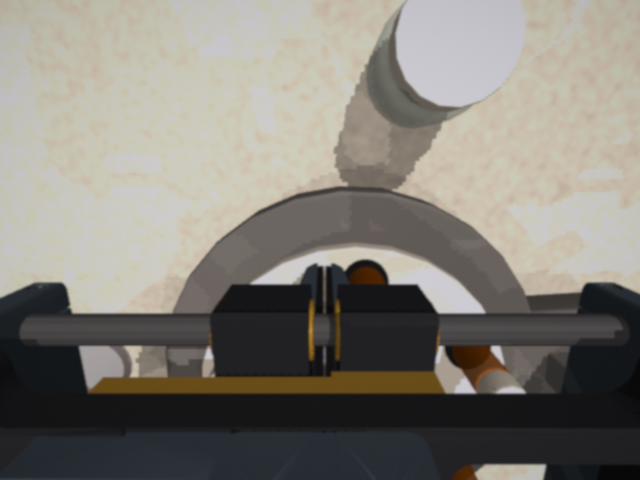

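The scene view shows the mark at crop (260,226), close to the pointer tip at (272,197), with the bottle, jar and beaker in place. I'll segment the red stripe for its angle.

```bash
cat >> h.py <<'E'
def markang(im,cm,Cc):
    "angle of red stripe about Cc from pixels on plane z=46, and yellow pointer (z=52)"
    hsv=cv2.cvtColor(im,cv2.COLOR_RGB2HSV).astype(int); h,s,v=hsv[...,0],hsv[...,1],hsv[...,2]
    out=[]
    for m,z,rr in [(((h<5)|(h>175))&(s>170)&(v>50),46,(20,98)),((abs(h-28)<6)&(s>140)&(v>60),52,(85,130))]:
        ys,xs=np.nonzero(m); P=np.array([ray("",(x,y),z,cm)[:2] for x,y in zip(xs,ys)]).reshape(-1,2)
        d=P-Cc; r=np.hypot(*d.T); d=d[(r>rr[0])&(r<rr[1])]; r=np.hypot(*d.T)
        a=np.rad2deg(np.arctan2(d[:,1],d[:,0]))%360 if len(d) else np.array([np.nan])
        if len(d): out.append((len(d),round(np.median(a),1),r.min().round(),r.max().round(),d.mean(0).round(1)))
        else: out.append(None)
    return out
E
python3 - <<'E'
from h import *
im=cv2.cvtColor(cv2.imread("pics/s4.png")[::2,::2],cv2.COLOR_BGR2RGB)
full=np.zeros((480,640,3),np.uint8); full[150:400,100:460]=im
print(markang(full,cam("scene"),np.array([603.,-3])))
for n,f in (("scene","scene0"),("scene","scene2")):
    im=cv2.cvtColor(cv2.imread(f"pics/{f}.png"),cv2.COLOR_BGR2RGB); print(f,markang(im,cam("scene"),np.array([603.,-3])))
im=cv2.cvtColor(cv2.imread("pics/top0.png"),cv2.COLOR_BGR2RGB); print("top",markang(im,cam("top"),np.array([598.,-2.7])))
E
```

```text
[(97, np.float64(205.2), np.float64(53.0), np.float64(95.0), array([-71.8, -34. ])), None]
scene0 [(120, np.float64(355.4), np.float64(48.0), np.float64(89.0), array([75. , -5.8])), (115, np.float64(194.0), np.float64(100.0), np.float64(128.0), array([-110.4,  -27.8]))]
scene2 [(122, np.float64(355.5), np.float64(48.0), np.float64(90.0), array([75. , -5.8])), (118, np.float64(194.0), np.float64(99.0), np.float64(128.0), array([-110. ,  -27.8]))]
top [(12, np.float64(352.3), np.float64(80.0), np.float64(94.0), array([ 86.7, -11.6])), (121, np.float64(194.5), np.float64(95.0), np.float64(124.0), array([-106.7,  -27.6]))]
```

Run:
```python
from h import *
from cell import bot
def m():
    s=bot.snapshot("scene"); return markang(s["pixels"],(s["K"],s["R"],s["t"]),np.array([603.,-3]))[0]
a=105; bot.line_to(ring(100,77),max_speed=40,stop_force=12); a=100
r=m(); print(a,r)
a-= r[1]-194.2-1.5
bot.line_to(ring(a,77),max_speed=30,stop_force=12); r=m(); print(a,r)
a-= r[1]-194.2
if r[1]-194.2>0.7: bot.line_to(ring(a,77),max_speed=20,stop_force=12); r=m(); print(a,r)
# back off then up
bot.line_to(ring(a+6,77),max_speed=40)
bot.line_to(ring(a+6,180),max_speed=120)
bot.goto(ring(180,300),ori(1,0))
print(m(),bot.get_t())
im,cm=measure(bot,"pics/w5.png")
print(markang(im,cm,np.array([600.,-0.5])))
cv2.imwrite("pics/w5c.png",cv2.resize(im[100:300,270:530,::-1],None,fx=3,fy=3,interpolation=cv2.INTER_CUBIC))
s=bot.snapshot("scene"); cv2.imwrite("pics/s5.png",s["pixels"][:,:,::-1])
```

```text
100 (102, np.float64(201.4), np.float64(53.0), np.float64(95.0), array([-74.2, -29.1]))
94.29999999999998 (97, np.float64(195.9), np.float64(53.0), np.float64(95.0), array([-76.5, -21.8]))
92.59999999999997 (98, np.float64(194.5), np.float64(53.0), np.float64(95.0), array([-76.7, -19.9]))
(98, np.float64(194.5), np.float64(53.0), np.float64(95.0), array([-77.1, -20. ])) 26.1417
[(224, np.float64(196.0), np.float64(51.0), np.float64(93.0), array([-74.5, -21.3])), (328, np.float64(195.0), np.float64(96.0), np.float64(126.0), array([-107.9,  -28.8]))]
```

View pics/w5c.png

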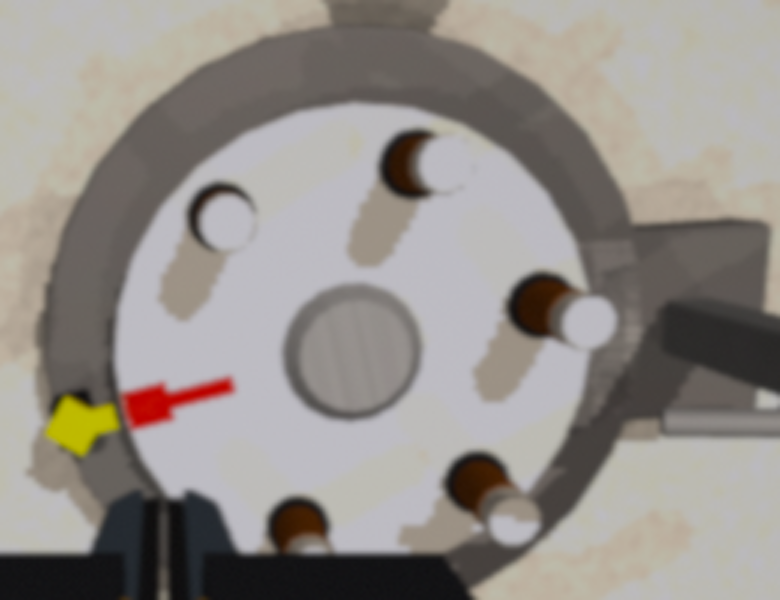

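View pics/s5.png

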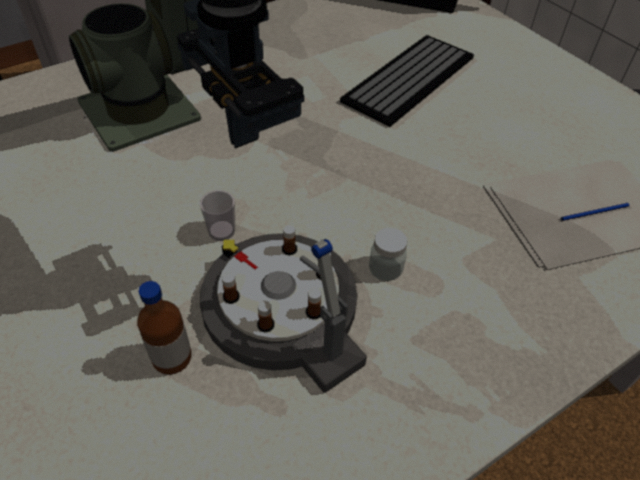

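The stripe's axis in the wrist crop runs from (232,385) to (125,412). Extended, it passes through the pointer's centre at about (72,425). The drip arm is up, and the bottle, jar and beaker sit at the same pixels as at the start. Handing in.

Run:
```python
from cell import bot
print(bot.get_contact_force(),bot.get_t()); bot.job_done()
```

```text
[ 0.38777636 -0.41092962  0.31189317] 26.2417
the job is handed in; nothing more can be done
```

I swung the drip arm up by pinching its knob, then turned the turntable about 161° clockwise by pushing one vial with the closed fingers. I handed the job in at 26.2 s; no verdict is reported.

- **Drip arm:** it stands at about 1.29 rad, judged from where the knob appears in the scene and wrist pictures.
- **Red mark:** the scene camera put it at 194.5° against 194.0–194.5° for the pointer, and the wrist camera at 196.0° against 195.0°. So the two cameras differ slightly, but the mark is within about 1° (under 2 mm) of the index, well inside the 8 mm limit.
- **Forces:** the tool force readings while pushing, taken at the end of each step, stayed near 2 N, and no push set off its 12 N stop.
- **Bottle, jar and beaker:** they appear at the same pixels as at the start, judged by eye from the pictures.
- **Robot:** it was parked clear above the collector, touching nothing (contact force under 0.5 N).

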